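Hold the hidden bolt head of the mandrel clamp against its stop

TASK

A colleague is about to tighten the backing nut on the front of the blue mandrel clamp. Reach down into the narrow gap behind the bracket, grip the hidden square bolt head by its two side flats, turn it against its return spring (top of the head towards the robot's left) until you feel it come up against its stop without forcing it, and finish holding it there, still gripped and pressed lightly on the stop, so that it cannot turn back. Leave the iron, the wax jar and the wrench where they are.

Things in the scene. Friction and masses are not known exactly. Their poses are not given: they have to be found in the camera images.
- bracket: blue steel mandrel clamp, fixed to the bench, elsewhere and turned up to 0.35 rad in each start. Origin: on the bench straight below the bolt head's centre; x along the bolt away from the robot, y to the robot's left, z up. Base plate 12 mm thick, x -125 to +65, y -100 to +100 mm. Upright bracket plate x -29 to -21 mm, 90 mm wide in y, top 82 mm above the bench.
- gap (a point): middle of the gap's floor, 12 mm above the bench, on the bracket's z axis and with its axes. The gap is 42 mm wide in x, open above and at both y ends, between the bracket plate's rear face (x -21 mm) and a low back rail (x +21 to +29 mm, 120 mm wide in y, top 50 mm above the bench). The bolt head sits in it.
- nut (a point): centre of the brass backing nut on the bolt axis in front of the bracket, at bracket x -52 mm, 60 mm above the bench; axes of the bracket. Around it: dark stop housing 48 mm across (x -29 to -45 mm), aluminium clamp pad (x -72 to -80 mm, top 72 mm) and three brass mandrels 260 mm long along y (x -80 to -116 mm, top 24 mm). Nothing here need be touched.
- bolt: sprung bolt, axis level along the bracket's x. Origin: centre of its brass head, on the axis, 60 mm above the bench, mid-gap. Head 20 mm square, 16 mm long in x; seen from above. At rest y level to the left, z up, side flats upright. It turns one way only: its top goes to +y (negative about x), 0.20 to 0.56 rad (unseen, differs) to a hard stop. Spring: 0.09 N m at rest, 0.21 at 0.5 rad.
- flat_left: left half of the bolt head, one piece with the bolt, with the left side flat (20 mm high, 16 mm long, 10 mm left of the axis at rest). Origin and axes as the bolt's. A gripper from above with its TCP on the bolt axis can turn with the head as far as the stop, clear of the bracket.
- flat_right: right half of the bolt head, one piece with the bolt, with the right side flat (10 mm right of the axis at rest). Origin and axes as the bolt's. The stop acts inside the housing, 16 mm from the axis: 16 N on it is about 0.26 N m on the bolt beyond the spring.
- iron: bystander: loose heating iron, red handle and aluminium sole, 250 mm long and 46 mm wide, lying on the bench to the right of the clamp. Origin: on the bench under the joint of sole and stem; x along the iron.
- wax_jar: bystander: yellow jar with black cap, 68 mm across, 55 mm high, standing to the left of the clamp. Origin: centre of its underside.
- wrench: bystander: loose steel wrench lying on the bench on the robot's side of the clamp, about 180 mm long, 7 mm thick. Origin: near the middle of its underside; x along the wrench.

How it is judged:
By the outcome, as a careful person would: the job done as asked, in the order asked, and still so for the second after the job is handed in, while the arm keeps its last pose, push and grip.
It also fails if it takes over 48 s, if anything falls off the work surface, if the arm or the gripper's body presses on something with over 40 N, if the wrist force passes 120 N, or if a joint passes its speed limit or range.

ROBOT

A 6-joint arm with a two-finger parallel gripper is mounted at the origin on the work surface. World frame = base frame: x ahead of the robot, y to its left, z up, the work surface at z = 0. Lengths are in m, angles in rad, forces in N, time in s.
With the tool pointing down it reaches from about 0.25 to 0.775 m from the base axis. Payload 4 kg.
Tool frame: the origin (TCP) lies between the finger pads, 19 mm behind the fingertips; this is the grasp point; z points along the fingers, y is the line along which they close (so a half turn about z gives the same grasp; the last joint's range is limited). The gripper opens to 94 mm and grips with 3 to 60 N. Pads are 16 mm wide; open, the fingers measure 119 mm over their backs; the gripper's body (75 mm by 177 mm) begins 78 mm behind the grasp point.
Start: joints at [-1.251, 0.087, 1.371, -0, 1.684, -0.103], TCP at [0.226, -0.502, 0.224] pointing down, gripper open.
Joint ranges: [-3.1, 3.1], [-0.76, 2.03], [0.27, 2.55], [-1.08, 4.22], [0.17, 2.65], [-2.57, 2.57]. Speed limits (rad/s): [2.79, 2.79, 3.14, 3.14, 3.14, 3.14].

INTERFACE

Orientations are given as [roll, pitch, yaw] about the fixed x, y, z axes, in that order (R = Rz(yaw) Ry(pitch) Rx(roll)).
In Python, from bench import * gives the robot as it stands.
- The arm moves only by the tool move_arm, never from a script. Its argument "steps" is one flat list of numbers, 7 for each row, row after row: the turn, a rotation vector about the world's x, y, z in rad, then the shift along the world's x, y, z in m, then the opening, from 0 (shut) to 1 (fully open). A call has 1 to 12 rows; each row is the pose to reach, as a shift and turn from the pose commanded when the call began; what a row does not reach only later rows make up. A row lasts 1/10 s, in which the tool goes at most 50 mm and 8.59 degrees, less where a joint would pass 70% of its speed; a pose out of reach is approached as far as the arm can. A call with a gripper value outside its range is refused whole. The fingers move at their own pace and stop on an object; the grip force is fixed at half the most. Time passes only in rows, so rows that repeat a pose let the fingers close. It gives the time, the measured TCP pose, the force, the opening and the grip force at its end, in the units of the state.
- get_obs(): the state, without advancing time (a new reading comes with each control period).
- snapshot(name): name is "scene" or "side" or "wrist"; returns (picture, depth): 400x640x3 uint8, red, green, blue; 400x640 float32, m along the optical axis (not along the pixel's ray), 0 where there is no reading.
- camera_model(name): a dict with "fx", "fy", "cx", "cy" (pixels), "rvec" (rotation vector, rad) and "tvec" (3), from world to camera coordinates, as OpenCV has them. Camera axes: x right, y down, z forward; pixel columns grow to the right and rows downward; lengths in m; the calibration is good to about 2 mm. A picture is of the moment at which its call begins: read the wrist's pose just before it. camera_model takes no time and is no camera call; for the wrist camera it gives the pose at the moment of the call.
- close_job(): hands the job in; it is judged then, once.
Trained networks look in the newest picture that a camera, given by its name, has taken for a name from the list of things; names that differ only in an ending like _2 or _b are one class to them, and where a whole thing is asked for, a point or a joint stands for the part that bears it (a point fixed in the world has none). Each returns a list of dicts, best first, with "score" (0 to 1); they miss things now and then, are a little off and sometimes report something else, mostly with a low value. They report only what shows in the picture. A call takes as long as a camera call.
- silhouettes(camera, target): "pixels" (400x640 bool, what is visible of it) and "uv" ([column, row] in pixels, amid what is visible of it).
- spot_point(camera, target): "uv" ([column, row] in pixels: a listed point, or the origin of a listed thing).
The state is a dict: "time": time; "joint_positions": joint angles; "qvel": joint speeds; "joint_torque": joint torques, N m; "tool_pos": TCP position; "ee_rot": TCP orientation; "wrist_force": force on the tool from outside, world axes, zero at the start; "wrist_torque": the same for the moment, N m; "width": finger opening in m; "finger_force": force on a finger pad.
Only numpy, scipy, OpenCV 4.12 (cv2) and the standard library are available. Lean on these libraries where they do the work, as an engineer would, in place of code of your own. Each camera call takes 0.05 s, during which the arm holds its last target. There are 200 camera calls.

## Working session

There is one attempt and no reset: what is moved stays moved. The work goes in short steps, Python scripts to look and compute and a tool call to move; the robot and the scene stay as the last step left them, time stands still between calls to the robot, and variables do not carry over. Pictures are saved under pics/ and viewed, at most 10 in all, crops included, and the job is handed in when it is done.

Besides the shell and the picture viewer there is one more tool, called as a command line: name --argument value ..., lists and objects as JSON in quotes. move_arm: Moves the arm, as the interface text tells. Its arguments: {"type":"object","properties":{"steps":{"type":"array"}},"required":["steps"]}

```bash
mkdir -p pics; cat > h.py <<'E'
from bench import *
import numpy as np, cv2
from scipy.spatial.transform import Rotation as R
def cam(n):
    m=camera_model(n); return m,R.from_rotvec(np.ravel(m["rvec"])).as_matrix(),np.ravel(m["tvec"])
def world(n,uv,d):
    m,Rm,t=cam(n); uv=np.atleast_2d(uv); d=np.ravel(d)
    p=np.c_[(uv[:,0]-m["cx"])/m["fx"]*d,(uv[:,1]-m["cy"])/m["fy"]*d,d]
    return (p-t)@Rm
def cloud(n,mask,dep):
    v,u=np.nonzero(mask&(dep>0)); return world(n,np.c_[u,v],dep[v,u])
def ray_at_z(n,uv,z):
    m,Rm,t=cam(n); c=-Rm.T@t; d=Rm.T@np.array([(uv[0]-m["cx"])/m["fx"],(uv[1]-m["cy"])/m["fy"],1]); return c+d*(z-c[2])/d[2]
E
python3 - <<'E'
from h import *
o=get_obs(); print({k:np.round(v,3) for k,v in o.items()})
ims=[]
for n in ["scene","side","wrist"]:
    im,d=snapshot(n); np.save(f"{n}_d.npy",d); cv2.imwrite(f"pics/{n}.png",im[:,:,::-1])
    m,Rm,t=cam(n); print(n,"cam at",-Rm.T@t, "fwd",Rm[2])
    if n=="wrist": continue
    for T in ["bracket","bolt","nut","gap","wax_jar","iron","wrench"]:
        s=spot_point(n,T)
        if s: print(n,T,[(round(q["score"],2),np.round(q["uv"],1)) for q in s[:2]], ray_at_z(n,s[0]["uv"],{"bolt":.06,"nut":.06,"gap":.012}.get(T,0)).round(3))
E
```

```text
{'time': np.float64(0.0), 'joint_positions': array([-1.251,  0.088,  1.372,  0.   ,  1.684, -0.103]), 'qvel': array([ 0.,  0.,  0.,  0.,  0., -0.]), 'joint_torque': array([-1.0000e-03, -3.4018e+01, -3.0243e+01,  7.2000e-02,  3.3000e-02,
       -0.0000e+00]), 'tool_pos': array([ 0.226, -0.501,  0.223]), 'ee_rot': array([-3.139, -0.   ,  0.423]), 'wrist_force': array([-1.638, -0.025,  0.435]), 'wrist_torque': array([-0.054,  0.007, -0.032]), 'finger_force': np.float64(0.0), 'width': np.float64(0.094)}
scene cam at [0.97862915 0.39340277 0.78312657] fwd [-0.46204623 -0.43417765 -0.77330657]
scene bracket [(0.78, array([328. , 236.2])), (0.62, array([330.6, 218.9]))] [0.581 0.044 0.   ]
scene bolt [(0.76, array([331.4, 219.5]))] [0.573 0.046 0.06 ]
scene nut [(0.75, array([342.8, 204.8]))] [0.525 0.038 0.06 ]
scene gap [(0.6, array([330.2, 228.8])), (0.51, array([259.4, 182.8]))] [0.568 0.039 0.012]
scene wax_jar [(0.74, array([384.1, 291.9]))] [0.605 0.225 0.   ]
scene iron [(0.64, array([258.1, 179.6]))] [ 0.573 -0.209  0.   ]
scene wrench [(0.74, array([385.3, 205.7]))] [ 0.418  0.087 -0.   ]
side cam at [ 0.50885661 -0.51050833  0.66260341] fwd [ 0.05477816  0.68336671 -0.72801737]
side bracket [(0.97, array([334.2, 221. ]))] [0.578 0.048 0.   ]
side bolt [(0.63, array([334.4, 206.5]))] [0.577 0.039 0.06 ]
side nut [(0.92, array([309.8, 204.6]))] [0.523 0.051 0.06 ]
side gap [(0.92, array([334.4, 217.9])), (0.72, array([334.3, 205.5]))] [0.579 0.047 0.012]
side wax_jar [(0.82, array([330.2, 171.2]))] [0.588 0.223 0.   ]
side iron [(0.75, array([352.2, 319.8]))] [ 0.584 -0.2    0.   ]
side wrench [(0.67, array([263.6, 214.3]))] [0.412 0.087 0.   ]
wrist cam at [ 0.30019302 -0.46820703  0.3846107 ] fwd [-0.25181385 -0.11282079 -0.96117702]
```

View pics/scene.png

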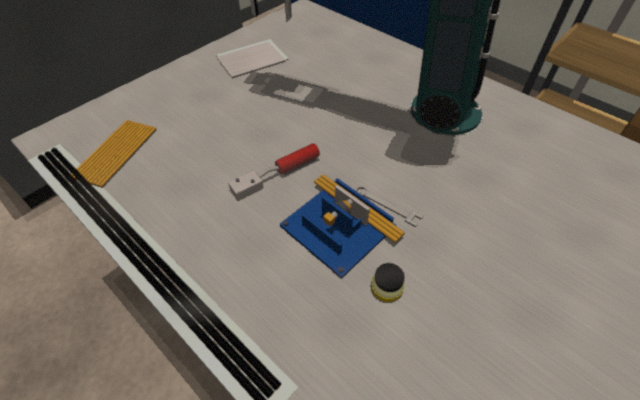

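View pics/side.png

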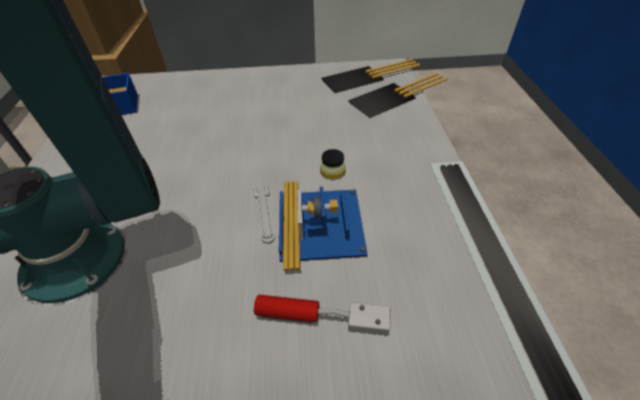

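The scene view shows the clamp at about (335,220) with the brass head at (330,217). The side view shows the head at (333,206), and the jar, iron and wrench are all clear of the clamp. Next I'll estimate the yaw from depth.

```bash
python3 - <<'E'
from h import *
for n in ["scene","side"]:
    im,d=snapshot(n)
    s=silhouettes(n,"bracket")[0]; P=cloud(n,s["pixels"],d)
    print(n,s["score"],s["pixels"].sum(),P.min(0).round(3),P.max(0).round(3))
    b=P[(P[:,2]>.004)&(P[:,2]<.02)]; r=cv2.minAreaRect((b[:,:2]*1000).astype(np.float32)); print("base rect",r)
    k=P[(P[:,2]>.043)&(P[:,2]<.056)]
    k=k[k[:,0]>.585]; 
    if len(k)>10:
        c=k[:,:2].mean(0); u,sv,vt=np.linalg.svd(k[:,:2]-c); print("rail",len(k),c,vt[0])
    h=silhouettes(n,"bolt"); 
    if h:
        Q=cloud(n,h[0]["pixels"],d); print("bolt",h[0]["score"],len(Q),np.median(Q,0),Q.min(0),Q.max(0))
E
```

```text
scene 0.92 6395 [ 0.429 -0.101 -0.004] [0.643 0.174 0.085]
base rect ((545.8475341796875, 41.38286590576172), (260.542724609375, 190.7294158935547), 88.54347229003906)
rail 216 [0.60099848 0.04231799] [0.02576451 0.99966804]
bolt 0.76 180 [0.56974389 0.04390413 0.06658497] [0.50126772 0.01893667 0.00850695] [0.5838496 0.0552624 0.0805815]
side 0.84 5998 [ 0.445 -0.089 -0.004] [0.646 0.17  0.085]
base rect ((548.3075561523438, 35.56681823730469), (258.94610595703125, 189.6858673095703), 86.31392669677734)
rail 156 [0.59982069 0.03305233] [-0.02620585 -0.99965657]
bolt 0.63 241 [0.55643572 0.03542397 0.06561109] [0.5049955  0.02776143 0.01031588] [0.58306079 0.09731727 0.0740258 ]
```

move_arm --steps '[0, 0, -0.45, 0.35, 0.545, 0.03, 1, 0, 0, -0.45, 0.35, 0.545, 0.03, 1, 0, 0, -0.45, 0.35, 0.545, 0.03, 1, 0, 0, -0.45, 0.35, 0.545, 0.03, 1, 0, 0, -0.45, 0.35, 0.545, 0.03, 1, 0, 0, -0.45, 0.35, 0.545, 0.03, 1, 0, 0, -0.45, 0.35, 0.545, 0.03, 1, 0, 0, -0.45, 0.35, 0.545, 0.03, 1, 0, 0, -0.45, 0.35, 0.545, 0.03, 1, 0, 0, -0.45, 0.35, 0.545, 0.03, 1, 0, 0, -0.45, 0.35, 0.545, 0.03, 1, 0, 0, -0.45, 0.35, 0.545, 0.03, 1]'

```text
time: 2.35
tool_pos: [0.5461, -0.0019, 0.252]
ee_rot: [3.141, -0.001, -0.027]
wrist_force: [0.8, -0.5, -0.2]
width: 0.0942
finger_force: 0.0
```

move_arm --steps '[0, 0, 0, 0.025, 0.04, 0, 1, 0, 0, 0, 0.025, 0.04, 0, 1, 0, 0, 0, 0.025, 0.04, 0, 1, 0, 0, 0, 0.025, 0.04, 0, 1]'

```text
time: 2.75
tool_pos: [0.5699, 0.0351, 0.2517]
ee_rot: [3.141, 0.0, -0.028]
wrist_force: [0.6, 0.2, 0.6]
width: 0.0941
finger_force: 0.0
```

```bash
python3 - <<'E'
from h import *
o=get_obs(); print(o["tool_pos"],o["ee_rot"])
n="wrist"; im,d=snapshot(n); cv2.imwrite("pics/w1.png",im[:,:,::-1]); np.save("w1d.npy",d)
for T,z in [("bolt",.06),("nut",.06),("gap",.012),("bracket",0)]:
    s=spot_point(n,T)
    if s: print(T,s[0]["score"],s[0]["uv"],ray_at_z(n,s[0]["uv"],z).round(4))
for T in ["bracket","bolt","flat_left","flat_right"]:
    for h in silhouettes(n,T)[:1]:
        P=cloud(n,h["pixels"],d); print(T,h["score"],h["uv"],len(P),np.median(P,0).round(4),P.min(0).round(4),P.max(0).round(4))
        if T=="bracket":
            for lo,hi,nm in [(.045,.055,"rail"),(.078,.087,"plate")]:
                k=(P[(P[:,2]>lo)&(P[:,2]<hi)][:,:2]*1000).astype(np.float32)
                if len(k)>20: print(nm,len(k),cv2.minAreaRect(k),np.median(k,0))
E
```

```text
[0.56991159 0.03511412 0.25174283] [ 3.14081556e+00  3.25911874e-04 -2.82426336e-02]
bolt 0.9 [314.1, 183.0] [0.5783 0.0383 0.06  ]
nut 0.77 [312.8, 227.6] [0.5213 0.0418 0.06  ]
gap 0.85 [309.1, 177.1] [0.5768 0.0457 0.012 ]
bracket 0.68 [312.1, 174.4] [0.5784 0.042  0.    ]
bracket 0.67 [317.2, 193.8] 19405 [0.5548 0.0407 0.0131] [ 0.4329 -0.0646 -0.0012] [0.6429 0.1727 0.2355]
rail 1001 ((553.8259887695312, 43.25042724609375), (119.44146728515625, 102.01456451416016), 88.27986145019531) [599.3732   40.69958]
plate 876 ((543.2465209960938, 43.225807189941406), (88.36427307128906, 23.746477127075195), 88.4378662109375) [548.80566   43.372643]
bolt 0.66 [310.2, 198.9] 626 [0.563  0.0436 0.0693] [0.5032 0.0322 0.0114] [0.5842 0.0566 0.0756]
flat_left 0.69 [308.8, 187.4] 136 [0.5777 0.0476 0.07  ] [0.5687 0.0426 0.0533] [0.5842 0.0526 0.0721]
```

View pics/w1.png

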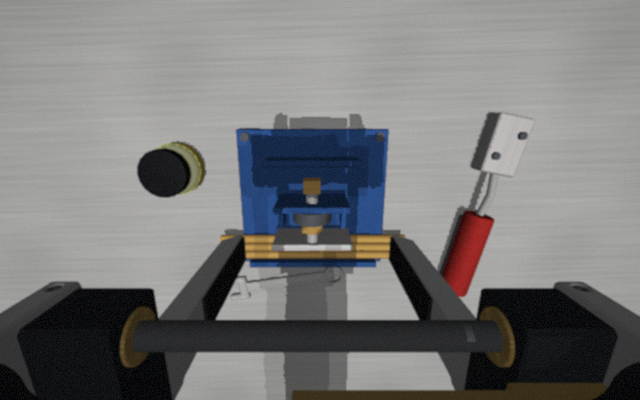

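The wrist view shows the brass head at (312,186), the plate edge at (312,202) and the rail at (311,159). I'll refine the head's position from depth on its top face.

```bash
python3 - <<'E'
from h import *
d=np.load("w1d.npy"); n="wrist"
m=np.zeros(d.shape,bool); m[150:225,240:385]=1
P=cloud(n,m,d)
h=P[(P[:,2]>.066)&(P[:,2]<.074)&(P[:,0]>.560)]
print("head",len(h),np.percentile(h,[2,50,98],axis=0).round(4))
im=cv2.imread("pics/w1.png"); hs=cv2.cvtColor(im,cv2.COLOR_BGR2HSV)
mb=(hs[...,0]>10)&(hs[...,0]<30)&(hs[...,1]>100)
mb[:176]=0; mb[193:]=0; mb[:,:290]=0; mb[:,335:]=0
v,u=np.nonzero(mb); print("brass px",len(u),u.min(),u.max(),v.min(),v.max(),np.median(u),np.median(v),[ray_at_z(n,(a,b),.07).round(4) for a,b in [(u.mean(),v.mean()),(u.min(),v.min()),(u.max()+1,v.max()+1)]])
for lo,hi,x0,x1 in [(.046,.054,.588,.61),(.079,.086,.54,.565)]:
    k=P[(P[:,2]>lo)&(P[:,2]<hi)&(P[:,0]>x0)&(P[:,0]<x1)]
    pf=np.polyfit(k[:,1],k[:,0],1); print(len(k),np.percentile(k,[2,50,98],axis=0).round(4),"slope",pf, "x at .043",np.polyval(pf,.043))
E
```

```text
head 268 [[0.561  0.0335 0.0661]
 [0.5751 0.0429 0.0699]
 [0.5837 0.0524 0.0717]]
brass px 235 304 319 178 192 312.0 185.0 [array([0.5783, 0.0423, 0.07  ]), array([0.587 , 0.0508, 0.07  ]), array([0.5685, 0.0326, 0.07  ])]
674 [[ 0.5965 -0.0149  0.0466]
 [ 0.6014  0.0414  0.0499]
 [ 0.6056  0.0994  0.0516]] slope [0.02720844 0.60015232] x at .043 0.6013222855280178
683 [[0.5407 0.0015 0.0795]
 [0.5504 0.0437 0.0819]
 [0.5554 0.0859 0.0841]] slope [0.02518141 0.54862395] x at .043 0.5497067521707955
```

```bash
python3 -c "
from h import *
o=get_obs(); print(o['time'],o['tool_pos'],o['ee_rot'],o['joint_positions'],o['wrist_force'],o['wrist_torque'])"
```

```text
3.2 [0.57022366 0.03563236 0.25189085] [ 3.14150765e+00 -3.10772386e-04 -2.80084009e-02] [-3.67735590e-02  1.31275756e-01  1.26818589e+00 -8.34929759e-05
  1.74181950e+00  1.56201696e+00] [-0.10664018  0.70992695  0.17172131] [-0.02082887  0.00487562  0.04206311]
```

move_arm --steps '[0, 0, 0, 0.006, 0.007, -0.03, 1, 0, 0, 0, 0.006, 0.007, -0.06, 1, 0, 0, 0, 0.006, 0.007, -0.09, 1, 0, 0, 0, 0.006, 0.007, -0.12, 1, 0, 0, 0, 0.006, 0.007, -0.13, 1, 0, 0, 0, 0.006, 0.007, -0.13, 1, 0, 0, 0, 0.006, 0.007, -0.13, 1]'

```text
time: 3.9
tool_pos: [0.5772, 0.043, 0.1232]
ee_rot: [3.142, -0.002, -0.027]
wrist_force: [-0.5, 0.3, -0.1]
width: 0.0942
finger_force: 0.0
```

```bash
python3 - <<'E'
from h import *
o=get_obs(); print(o["tool_pos"],o["ee_rot"],o["wrist_force"])
n="wrist"; im,d=snapshot(n); cv2.imwrite("pics/w2.png",im[:,:,::-1]); np.save("w2d.npy",d)
for T,z in [("bolt",.06),("nut",.06)]:
    s=spot_point(n,T)
    if s: print(T,s[0]["score"],s[0]["uv"],ray_at_z(n,s[0]["uv"],z).round(4))
P=cloud(n,d>0,d)
h=P[(P[:,2]>.067)&(P[:,2]<.073)&(P[:,0]>.566)&(P[:,0]<.59)&(abs(P[:,1]-.043)<.02)]
if len(h): print("head",len(h),np.percentile(h,[2,50,98],axis=0).round(4))
E
```

```text
[0.57719025 0.04302495 0.1232268 ] [ 3.14150814e+00 -2.25363310e-03 -2.72972805e-02] [-0.4836612   0.26590055 -0.0653321 ]
bolt 0.84 [321.0, 227.7] [0.5763 0.0403 0.06  ]
nut 0.58 [319.9, 285.8] [0.524  0.0425 0.06  ]
head 554 [[0.5682 0.0328 0.0676]
 [0.5766 0.0425 0.0706]
 [0.5841 0.0519 0.0721]]
```

View pics/w2.png

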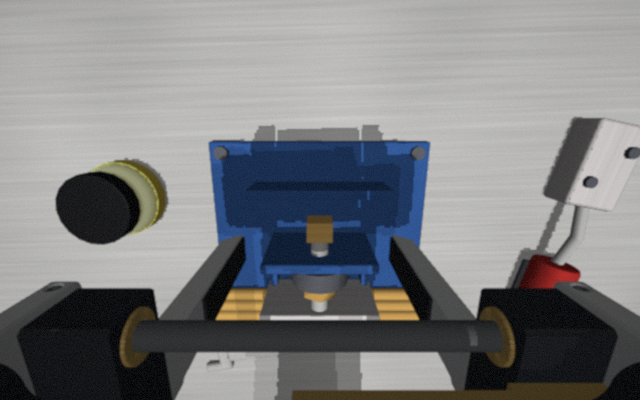

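The head is at (320,230), centred between the fingers, and depth puts it within 1 mm of the TCP in x and y. I'll descend to the axis height.

move_arm --steps '[0, 0, 0, -0.001, 0, -0.02, 1, 0, 0, 0, -0.001, 0, -0.04, 1, 0, 0, 0, -0.001, 0, -0.055, 1, 0, 0, 0, -0.001, 0, -0.062, 1, 0, 0, 0, -0.001, 0, -0.062, 1, 0, 0, 0, -0.001, 0, -0.062, 1]'

```text
time: 4.65
tool_pos: [0.576, 0.0431, 0.0606]
ee_rot: [3.142, -0.001, -0.027]
wrist_force: [0.3, -0.7, 0.0]
width: 0.094
finger_force: 0.0
```

move_arm --steps '[0, 0, 0, 0, 0, 0, 0.35, 0, 0, 0, 0, 0, 0, 0.35, 0, 0, 0, 0, 0, 0, 0.3, 0, 0, 0, 0, 0, 0, 0.25, 0, 0, 0, 0, 0, 0, 0.2, 0, 0, 0, 0, 0, 0, 0.1, 0, 0, 0, 0, 0, 0, 0, 0, 0, 0, 0, 0, 0, 0, 0, 0, 0, 0, 0, 0, 0, 0, 0, 0, 0, 0, 0, 0]'

```text
time: 5.65
tool_pos: [0.5753, 0.0414, 0.0596]
ee_rot: [3.138, 0.0, -0.027]
wrist_force: [0.4, -4.9, -0.4]
width: 0.0199
finger_force: 30.0
```

```bash
python3 -c "
from h import *
o=get_obs(); print(o['time'],o['tool_pos'],o['ee_rot'],o['joint_positions'],o['wrist_force'],o['wrist_torque'],o['width'],o['finger_force'])"
```

```text
5.65 [0.57526249 0.04135422 0.05963621] [ 3.13771068e+00  2.32023329e-04 -2.72732554e-02] [-0.02428703  0.23439352  1.53611746 -0.00395978  1.37132681  1.57456721] [ 0.36819993 -4.88937793 -0.38407472] [-0.81508562  0.01677764  0.01929525] 0.019917722733539166 30.00030130147934
```

Gripped: the opening is 19.9 mm and the pad force 30 N. There is a 5 N side load, so I'll relax that and make the first part of the turn.

move_arm --steps '[0, 0, 0, 0, -0.0015, 0, 0, -0.03, 0.001, 0, 0, -0.0015, 0, 0, -0.06, 0.0015, 0, 0, -0.0015, 0, 0, -0.09, 0.0025, 0, 0, -0.0015, 0, 0, -0.12, 0.003, 0, 0, -0.0015, 0, 0, -0.12, 0.003, 0, 0, -0.0015, 0, 0, -0.12, 0.003, 0, 0, -0.0015, 0, 0]'

```text
time: 6.35
tool_pos: [0.5753, 0.0413, 0.0596]
ee_rot: [3.021, 0.0, -0.027]
wrist_force: [0.6, -3.4, 0.0]
width: 0.0199
finger_force: 30.0
```

```bash
cat > st.py <<'E'
from h import *
o=get_obs(); Rt=R.from_euler("xyz",o["ee_rot"]).as_matrix(); zt=Rt[:,2]
ax=np.array([np.cos(-.027),np.sin(-.027),0])
roll=np.arctan2(-np.dot(zt,[.027,1,0]),-zt[2])
F=o["wrist_force"]; M=o["wrist_torque"]
print("t",o["time"],"pos",o["tool_pos"].round(4),"tilt about x",round(-roll,4),"F",F.round(2),"M",M.round(3),"w",round(o["width"],4),o["finger_force"].round(1))
for L in (.16,.167,.175): print(L,"Mx at tcp",round(np.dot(M-np.cross(L*zt,F),ax),3),end=" ")
E
python3 st.py
```

```text
Traceback (most recent call last):
  File "st.py", line 6, in <module>
    print("t",o["time"],"pos",o["tool_pos"].round(4),"tilt about x",round(-roll,4),"F",F.round(2),"M",M.round(3),"w",round(o["width"],4),o["finger_force"].round(1))
                                                                                                                                         ^^^^^^^^^^^^^^^^^^^^^^^
AttributeError: 'float' object has no attribute 'round'
```

```bash
sed -i 's/o\["finger_force"\].round(1)/o["finger_force"]/' st.py; python3 st.py
```

```text
t 6.35 pos [0.5753 0.0413 0.0596] tilt about x -0.1202 F [ 0.58 -3.36  0.  ] M [-0.377 -0.005 -0.024] w 0.0199 29.999870359897614
0.16 Mx at tcp 0.154 0.167 Mx at tcp 0.177 0.175 Mx at tcp 0.204
```

move_arm --steps '[-0.02, 0.0005, 0, 0, -0.001, 0, 0, -0.04, 0.001, 0, 0, -0.001, 0, 0, -0.06, 0.0015, 0, 0, -0.001, 0, 0, -0.06, 0.0015, 0, 0, -0.001, 0, 0, -0.06, 0.0015, 0, 0, -0.001, 0, 0]'

```text
time: 6.85
tool_pos: [0.5753, 0.0412, 0.0597]
ee_rot: [2.962, -0.0, -0.027]
wrist_force: [-1.0, 0.8, -0.2]
width: 0.0196
finger_force: 30.0
```

```bash
python3 st.py
```

```text
t 6.85 pos [0.5753 0.0412 0.0597] tilt about x -0.1796 F [-1.    0.82 -0.24] M [0.415 0.059 0.017] w 0.0196 30.00001072883606
0.16 Mx at tcp 0.283 0.167 Mx at tcp 0.277 0.175 Mx at tcp 0.27
```

```bash
cat > st.py <<'E'
from h import *
ax=np.array([np.cos(-.027),np.sin(-.027),0]); A=[]
for i in range(6):
    o=get_obs(); zt=R.from_euler("xyz",o["ee_rot"]).as_matrix()[:,2]
    F=o["wrist_force"]; M=o["wrist_torque"]
    A.append(np.r_[F,M,np.dot(M-np.cross(.167*zt,F),ax),-np.arctan2(-np.dot(zt,[.027,1,0]),-zt[2]),o["width"]*1e3,o["tool_pos"]])
    snapshot("wrist")
A=np.array(A); print(o["time"],"F",A[:,:3].mean(0).round(2),"M",A[:,3:6].mean(0).round(3),"Mtcp",A[:,6].round(3),A[:,6].mean().round(3),"tilt",A[:,7].mean().round(4),"w",A[:,8].mean().round(2),"pos",A[:,9:].mean(0).round(4))
E
python3 st.py
```

```text
7.1 F [-0.53  1.78 -0.11] M [ 0.575  0.093 -0.009] Mtcp [0.277 0.184 0.287 0.323 0.314 0.29 ] 0.279 tilt -0.1791 w 19.77 pos [0.5753 0.0412 0.0597]
```

move_arm --steps '[-0.015, 0.0005, 0, 0, 0, 0, 0, -0.03, 0.001, 0, 0, 0, 0, 0, -0.03, 0.001, 0, 0, 0, 0, 0]'

```text
time: 7.45
tool_pos: [0.5753, 0.0412, 0.0596]
ee_rot: [2.931, 0.0, -0.026]
wrist_force: [-1.2, 4.0, -0.2]
width: 0.0195
finger_force: 30.0
```

```bash
python3 st.py
```

```text
7.7 F [-1.14  4.71  0.19] M [ 1.07   0.189 -0.043] Mtcp [0.252 0.152 0.466 0.457 0.285 0.237] 0.308 tilt -0.2097 w 19.72 pos [0.5753 0.0411 0.0596]
```

```bash
sed -i 's/range(6)/range(5)/' st.py
```

move_arm --steps '[-0.01, 0.0005, 0, 0, 0.001, 0, 0, -0.02, 0.0005, 0, 0, 0.001, 0, 0, -0.02, 0.0005, 0, 0, 0.001, 0, 0]'

```text
time: 8.05
tool_pos: [0.5753, 0.0412, 0.0596]
ee_rot: [2.91, 0.0, -0.027]
wrist_force: [-1.6, 2.4, -0.3]
width: 0.0196
finger_force: 30.0
```

```bash
python3 st.py
```

```text
8.25 F [-1.01  1.67 -0.21] M [ 0.572  0.161 -0.038] Mtcp [0.156 0.37  0.363 0.242 0.328] 0.292 tilt -0.2313 w 19.53 pos [0.5753 0.0412 0.0596]
```

move_arm --steps '[-0.01, 0.0005, 0, 0, 0, 0, 0, -0.02, 0.0005, 0, 0, 0, 0, 0, -0.02, 0.0005, 0, 0, 0, 0, 0]'

```text
time: 8.6
tool_pos: [0.5753, 0.0412, 0.0597]
ee_rot: [2.89, 0.0, -0.027]
wrist_force: [-0.8, 0.4, -1.0]
width: 0.0199
finger_force: 30.0
```

```bash
python3 st.py
```

```text
8.8 F [-0.53 -0.32 -0.83] M [ 0.227  0.155 -0.025] Mtcp [0.135 0.281 0.284 0.251 0.256] 0.241 tilt -0.2515 w 19.76 pos [0.5753 0.0412 0.0597]
```

move_arm --steps '[-0.01, 0.0005, 0, 0, 0, 0, 0, -0.02, 0.0005, 0, 0, 0, 0, 0, -0.02, 0.0005, 0, 0, 0, 0, 0]'

```text
time: 9.15
tool_pos: [0.5753, 0.0412, 0.0597]
ee_rot: [2.87, -0.0, -0.027]
wrist_force: [-1.0, -2.0, -1.5]
width: 0.02
finger_force: 30.0
```

```bash
python3 st.py
```

```text
9.35 F [-0.95 -2.6  -1.38] M [-0.078  0.16  -0.039] Mtcp [0.171 0.268 0.366 0.266 0.318] 0.278 tilt -0.2714 w 19.83 pos [0.5753 0.0412 0.0597]
```

move_arm --steps '[-0.01, 0.0005, 0, 0, -0.0005, 0, 0, -0.02, 0.0005, 0, 0, -0.0005, 0, 0, -0.02, 0.0005, 0, 0, -0.0005, 0, 0]'

```text
time: 9.7
tool_pos: [0.5753, 0.0412, 0.0597]
ee_rot: [2.851, -0.0, -0.027]
wrist_force: [-0.5, -1.2, -1.3]
width: 0.0196
finger_force: 30.0
```

```bash
python3 st.py
```

```text
9.9 F [-1.28 -1.97 -0.84] M [ 0.039  0.173 -0.065] Mtcp [0.184 0.355 0.427 0.211 0.397] 0.315 tilt -0.2906 w 19.77 pos [0.5753 0.0412 0.0597]
```

move_arm --steps '[-0.01, 0.0005, 0, 0, -0.0005, 0, 0, -0.02, 0.0005, 0, 0, -0.0005, 0, 0, -0.02, 0.0005, 0, 0, -0.0005, 0, 0]'

```text
time: 10.25
tool_pos: [0.5753, 0.0412, 0.0597]
ee_rot: [2.831, -0.0, -0.026]
wrist_force: [-1.8, 1.6, -0.6]
width: 0.0195
finger_force: 30.0
```

```bash
python3 st.py
```

```text
10.45 F [-2.06  1.35 -0.77] M [ 0.54   0.281 -0.115] Mtcp [0.134 0.442 0.253 0.373 0.234] 0.287 tilt -0.3097 w 19.71 pos [0.5753 0.0411 0.0597]
```

move_arm --steps '[-0.01, 0.0005, 0, 0, 0, 0, 0, -0.02, 0.0005, 0, 0, 0, 0, 0, -0.02, 0.0005, 0, 0, 0, 0, 0]'

```text
time: 10.8
tool_pos: [0.5753, 0.0411, 0.0597]
ee_rot: [2.811, -0.0, -0.027]
wrist_force: [-1.9, 3.3, -0.1]
width: 0.0198
finger_force: 30.0
```

```bash
python3 st.py
```

```text
11.0 F [-2.4   3.47  0.15] M [ 0.986  0.364 -0.133] Mtcp [0.345 0.434 0.554 0.359 0.532] 0.445 tilt -0.3298 w 19.69 pos [0.5753 0.0411 0.0597]
```

The moment has risen from about 0.29 to 0.445, which may be the stop. I'll check it with a small step.

move_arm --steps '[-0.005, 0, 0, 0, 0.001, 0, 0, -0.005, 0, 0, 0, 0.001, 0, 0]'

```text
time: 11.25
tool_pos: [0.5753, 0.0411, 0.0597]
ee_rot: [2.805, -0.0, -0.027]
wrist_force: [-2.4, 1.7, -0.7]
width: 0.0196
finger_force: 30.0
```

```bash
sed -i 's/range(5)/range(8)/' st.py; python3 st.py
```

```text
11.6 F [-2.    1.04 -0.8 ] M [ 0.571  0.325 -0.114] Mtcp [0.35  0.386 0.471 0.199 0.427 0.414 0.255 0.402] 0.363 tilt -0.3362 w 19.73 pos [0.5753 0.0411 0.0597]
```

move_arm --steps '[-0.01, 0.0005, 0, 0, 0, 0, 0, -0.01, 0.0005, 0, 0, 0, 0, 0]'

```text
time: 11.85
tool_pos: [0.5753, 0.0412, 0.0597]
ee_rot: [2.795, -0.0, -0.027]
wrist_force: [-1.9, -0.6, -2.0]
width: 0.0193
finger_force: 30.0
```

```bash
python3 st.py
```

```text
12.2 F [-1.72 -1.65 -1.52] M [ 0.174  0.294 -0.099] Mtcp [0.213 0.493 0.207 0.491 0.345 0.267 0.407 0.343] 0.346 tilt -0.3463 w 19.62 pos [0.5753 0.0412 0.0597]
```

move_arm --steps '[-0.01, 0.0005, 0, 0, -0.0005, 0, 0, -0.02, 0.0005, 0, 0, -0.0005, 0, 0, -0.02, 0.0005, 0, 0, -0.0005, 0, 0]'

```text
time: 12.55
tool_pos: [0.5753, 0.0412, 0.0597]
ee_rot: [2.775, -0.0, -0.027]
wrist_force: [-2.6, -1.9, -1.5]
width: 0.02
finger_force: 30.0
```

```bash
sed -i 's/range(8)/range(6)/' st.py; python3 st.py
```

```text
12.8 F [-2.04 -1.65 -1.67] M [ 0.185  0.34  -0.133] Mtcp [0.363 0.351 0.282 0.304 0.329 0.424] 0.342 tilt -0.3656 w 19.88 pos [0.5753 0.0412 0.0597]
```

move_arm --steps '[-0.01, 0.0005, 0, 0, -0.0005, 0, 0, -0.02, 0.0005, 0, 0, -0.0005, 0, 0, -0.02, 0.0005, 0, 0, -0.0005, 0, 0]'

```text
time: 13.15
tool_pos: [0.5753, 0.0411, 0.0597]
ee_rot: [2.756, -0.0, -0.027]
wrist_force: [-2.3, -0.0, -0.8]
width: 0.02
finger_force: 30.0
```

```bash
python3 st.py
```

```text
13.4 F [-2.53  1.32 -0.7 ] M [ 0.664  0.442 -0.2  ] Mtcp [0.489 0.251 0.568 0.407 0.33  0.434] 0.413 tilt -0.3848 w 19.81 pos [0.5753 0.0411 0.0597]
```

move_arm --steps '[-0.01, 0.0005, 0, 0, 0, 0, 0, -0.015, 0.0005, 0, 0, 0, 0, 0, -0.015, 0.0005, 0, 0, 0, 0, 0]'

```text
time: 13.75
tool_pos: [0.5753, 0.0411, 0.0597]
ee_rot: [2.742, -0.0, -0.027]
wrist_force: [-3.5, 2.7, -0.8]
width: 0.0201
finger_force: 30.0
```

```bash
python3 st.py
```

```text
14.0 F [-3.23  3.97 -0.02] M [ 1.069  0.517 -0.231] Mtcp [0.537 0.564 0.391 0.218 0.523 0.503] 0.456 tilt -0.3997 w 19.76 pos [0.5753 0.0411 0.0597]
```

move_arm --steps '[-0.01, 0.0005, 0, -0.0005, 0.001, 0, 0, -0.015, 0.0005, 0, -0.0005, 0.001, 0, 0, -0.015, 0.0005, 0, -0.0005, 0.001, 0, 0]'

```text
time: 14.35
tool_pos: [0.5753, 0.0411, 0.0597]
ee_rot: [2.725, -0.001, -0.027]
wrist_force: [-0.4, 0.3, -1.7]
width: 0.0197
finger_force: 30.0
```

```bash
python3 st.py
```

```text
14.6 F [ 0.57 -0.08 -2.19] M [ 0.514 -0.044 -0.002] Mtcp [0.417 0.265 0.483 0.275 0.543 0.282] 0.378 tilt -0.4162 w 19.68 pos [0.5753 0.0411 0.0597]
```

move_arm --steps '[-0.01, 0.0005, 0, 0, -0.0003, 0, 0, -0.015, 0.0005, 0, 0, -0.0003, 0, 0, -0.015, 0.0005, 0, 0, -0.0003, 0, 0]'

```text
time: 14.95
tool_pos: [0.5752, 0.0411, 0.0597]
ee_rot: [2.71, -0.001, -0.027]
wrist_force: [2.7, -1.7, -2.8]
width: 0.0199
finger_force: 30.0
```

```bash
python3 st.py
```

```text
15.2 F [ 2.77 -2.02 -3.87] M [ 0.432 -0.429  0.183] Mtcp [0.506 0.456 0.518 0.413 0.417 0.506] 0.469 tilt -0.4308 w 19.76 pos [0.5752 0.0411 0.0597]
```

move_arm --steps '[-0.01, 0.0005, 0, 0.0003, -0.0003, -0.0005, 0, -0.01, 0.0005, 0, 0.0003, -0.0003, -0.0005, 0]'

```text
time: 15.45
tool_pos: [0.5752, 0.0411, 0.0597]
ee_rot: [2.701, -0.0, -0.027]
wrist_force: [2.9, -0.2, -2.4]
width: 0.0196
finger_force: 30.0
```

```bash
python3 st.py
```

```text
15.7 F [ 1.82 -0.54 -1.22] M [ 0.344 -0.245  0.088] Mtcp [0.255 0.378 0.342 0.308 0.384 0.353] 0.337 tilt -0.4406 w 19.81 pos [0.5752 0.0411 0.0597]
```

move_arm --steps '[-0.01, 0.0005, 0, 0, 0, 0, 0, -0.015, 0.0005, 0, 0, 0, 0, 0, -0.015, 0.0005, 0, 0, 0, 0, 0]'

```text
time: 16.05
tool_pos: [0.5753, 0.0411, 0.0597]
ee_rot: [2.686, -0.0, -0.027]
wrist_force: [-0.5, -0.0, 2.4]
width: 0.0198
finger_force: 30.0
```

```bash
python3 st.py
```

```text
16.3 F [-0.18  0.25  2.52] M [ 0.282 -0.051  0.002] Mtcp [0.452 0.449 0.434 0.449 0.387 0.42 ] 0.432 tilt -0.4556 w 19.71 pos [0.5753 0.0411 0.0597]
```

move_arm --steps '[-0.01, 0.0005, 0, 0, 0, 0.0003, 0, -0.015, 0.0005, 0, 0, 0, 0.0003, 0, -0.015, 0.0005, 0, 0, 0, 0.0003, 0]'

```text
time: 16.65
tool_pos: [0.5753, 0.0411, 0.0596]
ee_rot: [2.671, -0.0, -0.027]
wrist_force: [0.7, 0.4, 3.8]
width: 0.0198
finger_force: 30.0
```

```bash
python3 st.py
```

```text
16.9 F [0.38 0.81 3.71] M [ 0.435 -0.085 -0.08 ] Mtcp [0.617 0.551 0.591 0.608 0.517 0.687] 0.595 tilt -0.4704 w 19.78 pos [0.5753 0.0411 0.0597]
```

move_arm --steps '[-0.005, 0, 0, 0, 0, 0.0005, 0, -0.005, 0, 0, 0, 0, 0.0005, 0]'

```text
time: 17.15
tool_pos: [0.5753, 0.0411, 0.0597]
ee_rot: [2.666, -0.0, -0.027]
wrist_force: [2.5, 1.0, 1.3]
width: 0.0196
finger_force: 30.0
```

```bash
python3 st.py
```

```text
17.4 F [2.05 1.01 1.1 ] M [ 0.706 -0.389  0.046] Mtcp [0.571 0.579 0.76  0.532 0.654 0.753] 0.642 tilt -0.4751 w 19.85 pos [0.5752 0.0411 0.0597]
```

move_arm --steps '[0.015, -0.0005, 0, 0, 0.0002, 0.0002, 0, 0.015, -0.0005, 0, 0, 0.0002, 0.0002, 0]'

```text
time: 17.65
tool_pos: [0.5752, 0.0411, 0.0597]
ee_rot: [2.682, -0.0, -0.027]
wrist_force: [3.4, 0.4, -2.5]
width: 0.0199
finger_force: 30.0
```

```bash
sed -i 's/range(6)/range(4)/' st.py; python3 st.py
```

```text
17.8 F [ 4.13  0.78 -3.01] M [ 0.781 -0.669  0.297] Mtcp [0.57  0.437 0.418 0.343] 0.442 tilt -0.4598 w 19.86 pos [0.5752 0.0411 0.0597]
```

move_arm --steps '[-0.005, 0, 0, 0.0004, 0.0002, -0.0004, 0, -0.011, 0.0003, 0, 0.0004, 0.0002, -0.0004, 0, -0.011, 0.0003, 0, 0.0004, 0.0002, -0.0004, 0]'

```text
time: 18.15
tool_pos: [0.5752, 0.0411, 0.0597]
ee_rot: [2.669, 0.001, -0.027]
wrist_force: [2.9, -1.8, -1.9]
width: 0.0198
finger_force: 30.0
```

```bash
python3 st.py
```

```text
18.3 F [ 2.27 -1.74 -1.96] M [ 0.529 -0.471  0.105] Mtcp [0.689 0.522 0.8   0.555] 0.642 tilt -0.4723 w 19.77 pos [0.5752 0.0411 0.0597]
```

move_arm --steps '[0.004, 0, 0, 0.0002, -0.0004, -0.0002, 0, 0.004, 0, 0, 0.0002, -0.0004, -0.0002, 0, 0.004, 0, 0, 0.0002, -0.0004, -0.0002, 0, 0.004, 0, 0, 0.0002, -0.0004, -0.0002, 0, 0.004, 0, 0, 0.0002, -0.0004, -0.0002, 0]'

```text
time: 18.85
tool_pos: [0.5752, 0.0411, 0.0597]
ee_rot: [2.674, 0.001, -0.027]
wrist_force: [-0.8, 1.3, 1.1]
width: 0.0196
finger_force: 30.0
```

```bash
sed -i 's/range(4)/range(8)/' st.py; python3 st.py
```

```text
19.2 F [-1.94  1.08  0.99] M [ 0.573  0.267 -0.224] Mtcp [0.457 0.565 0.577 0.437 0.572 0.361 0.455 0.469] 0.487 tilt -0.4674 w 19.72 pos [0.5753 0.0411 0.0597]
```

move_arm --steps '[-0.002, 0, 0, -0.0002, 0.0002, 0.0002, 0, -0.002, 0, 0, -0.0002, 0.0002, 0.0002, 0, -0.002, 0, 0, -0.0002, 0.0002, 0.0002, 0, -0.002, 0, 0, -0.0002, 0.0002, 0.0002, 0]'

```text
time: 19.65
tool_pos: [0.5753, 0.0411, 0.0597]
ee_rot: [2.672, 0.001, -0.027]
wrist_force: [-3.1, 0.4, 0.7]
width: 0.0199
finger_force: 30.0
```

```bash
python3 st.py; python3 - <<'E'
from h import *
im,_=snapshot("side"); cv2.imwrite("pics/end.png",cv2.resize(im[120:280,220:440,::-1],None,fx=3,fy=3))
E
```

```text
20.0 F [-3.55  0.5   1.14] M [ 0.519  0.433 -0.351] Mtcp [0.499 0.536 0.551 0.653 0.599 0.408 0.462 0.562] 0.534 tilt -0.4696 w 19.83 pos [0.5753 0.0411 0.0597]
```

View pics/end.png

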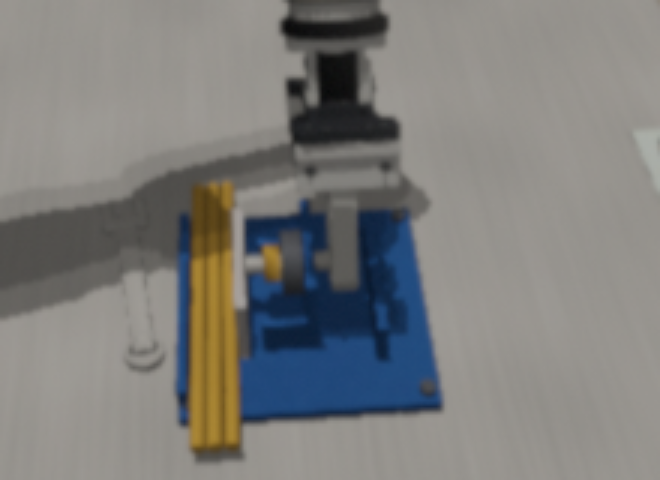

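The crop shows the fingers in the gap at (343,245), gripping the head and leaning left, clear of the bracket. The moment of about 0.53 N m sits roughly 0.1 above the free-turning level, so the head is pressed lightly on the stop.

```bash
python3 -c "
from bench import *
print(close_job())"
```

```text
the job is handed in; nothing more can be done
None
```

The bolt head is gripped by its side flats, turned about 0.47 rad with its top to the robot's left, and held lightly against what the rising wrist torque shows is its stop; I never deliberately touched the iron, jar or wrench, and the job is handed in, with no verdict returned.

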